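# Set a ratchet sample carousel back one notch

## Robot

A 6-joint arm with a two-finger parallel gripper is mounted at the origin on the work surface. World frame = base frame: x ahead of the robot, y to its left, z up, the work surface at z = 0. Lengths are in mm, angles in rad, forces in N, time in s.
With the tool pointing down it reaches from about 350 to 875 mm from the base axis. Payload 4.2 kg.
Tool frame: the origin (TCP) lies at the very end of the fingers, on their centre line; the grasp point (between the pads) lies 19 mm behind it (arm.pinch_z is the distance from the TCP to the grasp point, in mm); x points along the fingers, y is the direction in which the jaws open and shut, and the axes are right-handed (so a half turn about x gives the same grasp; the last joint's range is limited). The gripper opens to 85 mm and grips with 20 to 120 N. Pads are 22 mm wide; open, the fingers measure 114 mm over their backs; the gripper's body (76 mm by 85 mm) begins 54 mm behind the grasp point. The pads swing forward as they close: fully open they stand 13 mm farther back than shut.
Start: joints at [1.367, 0.385, 0.008, 0, -1.194, -0.259], TCP at [279.001, 559.248, 231.312] pointing down, gripper open.
Joint ranges: [-3.14, 3.14], [-1.21, 2.06], [-1.07, 1.41], [-3.16, 2.05], [-2.99, -0.16], [-3.1, 3.1]. Speed limits (rad/s): [2.79, 2.79, 3.14, 3.14, 3.14, 3.14].

## Interface

Orientations are given as a unit quaternion [x, y, z, w].
In Python, from bench import arm gives the robot as it stands.
- The arm moves only by the tool drive_tool, never from a script. Its argument "motion" is a list of rows, each a list of 4 numbers: the shift along the tool's x, y, z in mm, then the turn about the tool's x in degrees. In form: [[dx, dy, dz, spin], ...]. A call has 1 to 10 rows; each row shifts and turns the commanded pose from where the row before left it, along the tool's axes as they then stand; what a row does not reach is not made up. A row lasts 1/12 s, in which the tool goes at most 41.7 mm and 7.16 degrees, less where a joint would pass 70% of its speed; a pose out of reach is approached as far as the arm can. A call with a gripper value outside its range is refused whole. "grip" is the finger opening in mm, from 0 to 85.4, set as the call begins (left out, the last holds). The fingers move at their own pace and stop on an object; the grip force is fixed at half the most. Time passes only in rows, so rows that do not move let the fingers close. It gives the time, the measured TCP pose, the force and the opening at its end, in the units of the state.
- arm.read_state(): the state, without advancing time (a new reading comes with each control period).
- arm.get_image(name): name is "scene" or "side" or "wrist"; returns the picture (400x640x3 uint8, red, green, blue); there is no depth.
- arm.calibration(name): a dict with "K" (3x3 intrinsics, pixels), "eye" and "attitude" of the camera in the world; the wrist camera has in their place "T_tool_cam" (4x4, takes a point from camera to tool coordinates, whose origin is the TCP and whose axes are the tool frame's). Camera axes: x right, y up, looking along -z (the intrinsics and any distortion apply to the point x, -y, -z); pixel columns grow to the right and rows downward; lengths in mm; the calibration is good to about 2 mm. The wrist camera is an equidistant fisheye: a pixel r from the principal point sees the ray r / f radians off the axis. A picture is of the moment at which its call begins: read the wrist's pose just before it. calibration takes no time and is no camera call.
- arm.job_done(): hands the job in, once; it reports no verdict.
The state is a dict: "clock": time; "joints": joint angles; "joint_vel": joint speeds; "joint_efforts": joint torques, N m; "position": TCP position; "ee_rot": TCP orientation; "contact_force": force on the tool from outside, world axes, zero at the start; "wrist_torque": the same for the moment, N m; "gripper_width": finger opening in mm.
Only numpy, scipy, OpenCV 4.12 (cv2) and the standard library are available. Lean on these libraries where they do the work, as an engineer would, in place of code of your own. Each camera call takes 0.05 s, during which the arm holds its last target. There are 200 camera calls.

## Task

The sample carousel has been indexed one station too far. With a fingertip, lift the ratchet pawl out of the teeth and flip it right over until it stays thrown back by itself, push the carousel backward by one notch only (clockwise seen from above; its upright steel finger posts are there to push on), then tip the pawl over again so that it drops fully into the notch. Nothing needs gripping: leave the vials standing in their compartments and the other things on the bench where they are.

Things in the scene. Friction and masses are not known exactly. Their poses are not given: they have to be found in the camera images.
- carousel (a joint): Carousel angle, rad, about its upright axis: grows counter-clockwise seen from above (forward, the way the ratchet runs free), falls clockwise (backward). 12 stations and notches, one notch = 0.524. Starts at 0 to 0.05, in the notch it must leave. The pawl's nose drops to the floor of the next notch back with this at -0.54 to -0.42. Stiff bearing, 2 to 3 N at a post: stays where it is left.
- dial_centre (a point): Point on the carousel's axis, level with the floor of compartments and notches, 40 mm above the bench; turns with the carousel, z up. Dark steel dial 280 mm across. From the axis outward: black ring of 12 open compartments (61 to 98 mm from the axis, walls up to 56 mm above the bench), four finger posts, and on the rim (113 to 140 mm) a crown of 12 light saw teeth, tops 52 mm above the bench.
- post0_top (a point): Centre of the top of one of four upright steel finger posts on the dial, 12 mm across, 104 mm from the axis, 90 degrees apart, reaching from 40 to 95 mm above the bench. Push one along its circle about the axis. The vials come within 6 mm of a post on its inner side; outside it, over the teeth, there is free room except beside the pawl.
- post1_top (a point): The next post, 90 degrees counter-clockwise from post0, else the same.
- post2_top (a point): The post opposite post0, else the same.
- post3_top (a point): The post 90 degrees clockwise from post0; it starts beside the pawl's pivot, else the same.
- pawl (a joint): Pawl angle, rad, about its level pivot bolt: 0 = down on its stop, nose in the notch 1.5 mm above the notch floor; grows as the nose lifts. No spring: let go below about 1.4 it falls back by its weight, past that it falls over by itself to its stop at 1.92 (thrown back, arm upright). Turning it takes under 2 N at the spur.
- pawl_pivot (a point): Centre of the pawl's pivot, fixed, 64 mm above the bench. Its x axis is level along the bolt, away from the carousel; y is level, from the pivot towards the nose (pawl down); z up. In this frame the carousel's axis is at x = -126, y = +75 mm. Beside the pawl stands a bracket at x = 10 to 26, y = -33 to 15 mm, top 8 mm above the pivot. Steel pawl, arm 12 mm wide, 11 mm thick.
- pawl_nose (a point): Tip of the nose at the arm's end. Pawl down: 75 mm from the pivot along its y, 22 mm below it. Thrown back: the arm stands upright, its back 15 to 22 mm behind the pivot, its end 78 mm above it; pushed from behind, level, at 50 to 70 mm above the pivot (over the spur), by some 40 mm towards the nose side, it falls down by itself.
- vial0: Capped glass sample vial, 25 mm across, 58 mm tall, 35 g, origin at the centre of its underside; stands loose in a compartment of the carousel, 77 mm from the axis, 40 mm above the bench. It rides along and must stay standing there. Six vials in all.
- vial1: As vial0.
- vial2: As vial0.
- vial3: As vial0.
- vial4: As vial0.
- vial5: As vial0.
- stand: The carousel's fixed blue-painted base, 370 x 320 mm; origin under the carousel's axis on the bench; x points to the side with the pawl, y along the pawl's y. A white optical reading head, 64 x 50 mm, top 116 mm above the bench, stands outside the rim at 210 degrees counter-clockwise from x, its near face 150 mm from the axis.
- juice_bottle: Bystander: amber bottle, 62 mm across, 165 mm tall, beside the stand; origin at the centre of its underside.
- beaker: Bystander: open glass beaker, 68 mm across, 85 mm tall, beside the stand; origin at the centre of its underside.
- spare_jar: Bystander: small glass jar, 48 mm across, 75 mm tall, beside the stand; origin at the centre of its underside.
- pawl_spur (a point): Centre of the cross bar of the pawl's thumb spur: 10 mm thick, 22 mm long along the pivot's x, 40 mm from the pivot. Pawl down: 26 mm towards the nose and 31 mm above the pivot; pushing it level, away from the nose and over the pivot, by about 60 mm lifts the nose and flips the pawl. Pawl thrown back: it lies 38 mm behind and 14 mm above the pivot.
Things that resemble listed ones, but are neither listed nor needed, are in the scene too. Leave any blue look-alike of the vial1 alone.

How it is judged (in metres and radians):
On the way, in this order (a step that is already met when the one before it is completed fails the run):
1. the pawl is lifted out and thrown back, the carousel still in its first notch (value of joint pawl above 1.5 rad and value of joint carousel above -0.15 rad), for 0.2 s.
2. with the pawl thrown back, the carousel is pushed backward most of a notch (value of joint pawl above 1.2 rad and value of joint carousel below -0.3 rad), for 0.1 s.
At the end, for the whole second after the job is handed in: The pawl is down in the notch (its angle below 0.05 rad), the carousel stands at rest one notch back (joint between -0.58 and -0.40 rad), and the vials stand in their compartments (value of joint pawl below 0.05 rad and value of joint carousel between -0.58 and -0.4 rad and velocity of joint carousel between -0.05 and 0.05 rad/s and angle between each of vial0, vial1, vial2, vial3, vial4, vial5's own z axis and vertical below 0.2 rad and horizontal distance between each of vial0, vial1, vial2, vial3, vial4, vial5 and dial_centre below 0.086 m and height (world z) of each of vial0, vial1, vial2, vial3, vial4, vial5 below 0.045 m); the robot touches nothing.
It fails at once if the carousel was pushed back well past one notch (value of joint carousel below -0.85 rad).
It fails at once if the carousel was run forward instead (value of joint carousel above 0.35 rad).
It fails at once if a vial was lifted or tipped (height (world z) of any of vial0, vial1, vial2, vial3, vial4, vial5 above 0.055 m or angle between any of vial0, vial1, vial2, vial3, vial4, vial5's own z axis and vertical above 0.5 rad).
It fails at once if a bystander was moved, lifted or tipped (distance of any of juice_bottle, beaker, spare_jar from where it was at the start of the episode above 0.03 m or angle between any of juice_bottle, beaker, spare_jar's own z axis and vertical above 0.4 rad).
It also fails if it takes over 64 s, if anything falls off the work surface, if the arm or the gripper's body presses on something with over 40 N, if the wrist force passes 120 N, or if a joint passes its speed limit or range.

## Working session

There is one attempt and no reset: what is moved stays moved. The work goes in short steps, Python scripts to look and compute and a tool call to move; the robot and the scene stay as the last step left them, time stands still between calls to the robot, and variables do not carry over. Pictures are saved under pics/ and viewed, about 8 in all and at most 12, crops included, and the job is handed in when it is done.

Besides the shell and the picture viewer there is one more tool, called after "Call:" as a command line: name --pt "numbers of a row" for each row, then --argument value for the rest. drive_tool: Moves the arm, as the interface text tells. Its arguments: {"type":"object","properties":{"motion":{"type":"array"},"grip":{"type":"number"}},"required":["motion"]}

```bash
mkdir -p pics; ls; python3 - <<'E'
from bench import arm
import cv2,numpy as np
print(arm.read_state())
for n in("scene","side","wrist"):
    im=arm.get_image(n); cv2.imwrite(f"pics/{n}0.png",im[:,:,::-1]); print(n,arm.calibration(n))
E
```

```text
pics
{'clock': 0.0, 'joints': array([ 1.36658383e+00,  3.85519076e-01,  6.63541035e-03, -5.45332066e-04,
       -1.19399189e+00, -2.58591965e-01]), 'joint_vel': array([-0.00133177, -0.00030132,  0.00149764,  0.00034358, -0.00120447,
        0.00031676]), 'joint_efforts': array([ 1.22961360e-04, -3.92290521e+01,  1.88397825e+01,  4.18600962e+00,
       -4.76734887e-03, -4.16845481e-06]), 'position': array([278.75135914, 558.73940812, 230.24108207]), 'ee_rot': array([-0.68808353,  0.16297857,  0.68840183,  0.16149913]), 'contact_force': array([-0.17533849,  0.60888862, -1.22802133]), 'wrist_torque': array([ 0.0476422 , -0.0028283 , -0.09077771]), 'gripper_width': 85.70237465249495}
scene {'K': array([[437.89866583,   0.        , 315.88555233],
       [  0.        , 437.89866583, 200.74177597],
       [  0.        ,   0.        ,   1.        ]]), 'eye': array([1465.66035961,   34.43156253,  684.1478155 ]), 'attitude': array([0.34619626, 0.3395064 , 0.60875422, 0.6279346 ])}
side {'K': array([[502.09657413,   0.        , 318.22830746],
       [  0.        , 502.09657413, 200.110087  ],
       [  0.        ,   0.        ,   1.        ]]), 'eye': array([ 456.32146805, 1010.68092645,  945.84720709]), 'attitude': array([-0.02323462,  0.40589491,  0.91208808, -0.05296048])}
wrist {'K': array([[309.70691629,   0.        , 316.73605755],
       [  0.        , 309.70691629, 197.8615133 ],
       [  0.        ,   0.        ,   1.        ]]), 'T_tool_cam': array([[ 1.49638068e-04,  2.86120923e-01, -9.58193506e-01,
        -1.43292562e+02],
       [ 9.99999852e-01,  4.58260526e-04,  2.93005503e-04,
         8.69195585e-01],
       [ 5.22937265e-04, -9.58193408e-01, -2.86120812e-01,
        -7.32306754e+01],
       [ 0.00000000e+00,  0.00000000e+00,  0.00000000e+00,
         1.00000000e+00]])}
```

View pics/scene0.png

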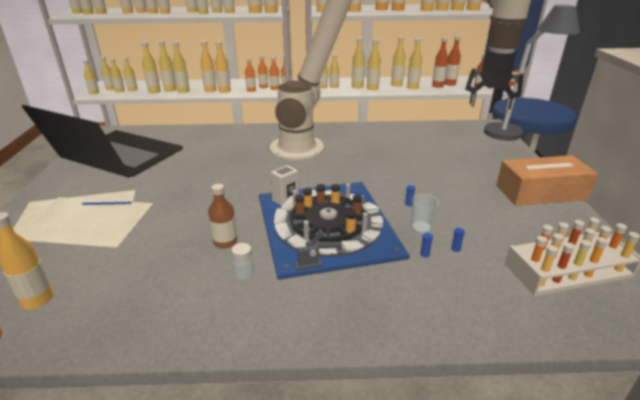

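View pics/side0.png

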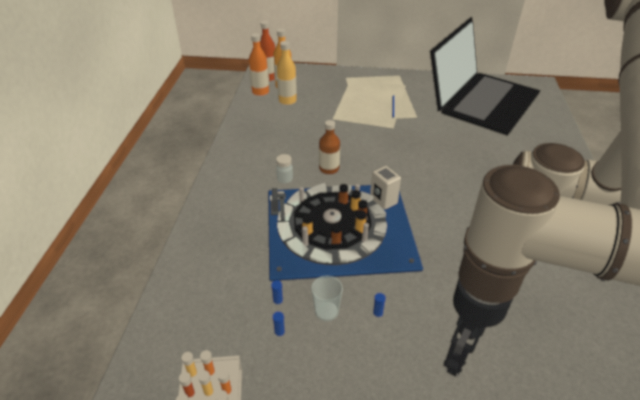

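Both views: the blue stand with dial at scene (328,222) / side (333,222). The pawl and bracket are at scene (310,252) / side (278,200). The reading head is at scene (285,185). The loose blue cylinders at scene (410,195), (427,245) and (458,240) are the look-alikes.

```bash
cat > h.py <<'E'
import numpy as np,cv2
from scipy.spatial.transform import Rotation as R
from bench import arm
def ray(n,px,st=None):
    c=arm.calibration(n);K=c["K"];px=np.atleast_2d(px).astype(float)
    d=(px-K[:2,2])/K[0,0]
    if n=="wrist":
        r=np.linalg.norm(d,axis=1)[:,None];s=np.where(r>1e-9,np.sin(r)/np.maximum(r,1e-9),1)
        v=np.c_[d*s,np.cos(r)]*[1,-1,-1]
        T=c["T_tool_cam"];Rt=R.from_quat(st["ee_rot"]).as_matrix()
        return st["position"]+Rt@T[:3,3],(Rt@T[:3,:3]@v.T).T
    v=np.c_[d,np.ones(len(d))]*[1,-1,-1]
    return c["eye"],R.from_quat(c["attitude"]).apply(v)
def plane(n,px,z,st=None):
    o,v=ray(n,px,st);return o+v*((z-o[2])/v[:,2])[:,None]
def proj(n,P,st=None):
    c=arm.calibration(n);K=c["K"];P=np.atleast_2d(P).astype(float)
    if n=="wrist":
        T=c["T_tool_cam"];Rt=R.from_quat(st["ee_rot"]).as_matrix()
        q=((P-st["position"])@Rt-T[:3,3])@T[:3,:3]
        q=q*[1,-1,-1];r=np.linalg.norm(q[:,:2],axis=1);th=np.arctan2(r,q[:,2])
        return q[:,:2]/r[:,None]*th[:,None]*K[0,0]+K[:2,2]
    q=R.from_quat(c["attitude"]).inv().apply(P-c["eye"])*[1,-1,-1]
    return q[:,:2]/q[:,2:]*K[0,0]+K[:2,2]
def tri(rays):
    A=np.zeros((3,3));b=np.zeros(3)
    for o,v in rays:
        v=v.ravel()/np.linalg.norm(v);M=np.eye(3)-np.outer(v,v);A+=M;b+=M@o
    return np.linalg.solve(A,b)
E
python3 - <<'E'
from h import *
for n in("scene","side"):
    im=cv2.imread(f"pics/{n}0.png");hsv=cv2.cvtColor(im,cv2.COLOR_BGR2HSV)
    m=cv2.inRange(hsv,(100,120,50),(125,255,255));k=cv2.connectedComponentsWithStats(m)
    roi=np.zeros_like(m);roi[170:290,240:425]=m[170:290,240:425]
    cs=max(cv2.findContours(roi,0,1)[0],key=cv2.contourArea)
    h=cv2.convexHull(cs);q=cv2.approxPolyDP(h,6,True)[:,0]
    print(n,q.tolist());print(plane(n,q,20).round(0).tolist(),plane(n,q,0).round(0).tolist())
a=cv2.imread("pics/scene0.png")[165:285,240:420];b=cv2.imread("pics/side0.png")[165:285,250:430]
cv2.imwrite("pics/z0.png",np.hstack([cv2.resize(x,None,fx=2.2*1.0,fy=2.2*1.0,interpolation=2) for x in(a,b)]))
E
```

```text
scene [[261, 196], [385, 221], [407, 256], [279, 276]]
[[371.0, -98.0, 20.0], [511.0, 242.0, 20.0], [658.0, 271.0, 20.0], [719.0, -31.0, 20.0]] [[338.0, -102.0, 0.0], [482.0, 249.0, 0.0], [634.0, 278.0, 0.0], [696.0, -33.0, 0.0]]
side [[400, 199], [421, 269], [273, 289], [270, 215]]
[[351.0, -41.0, 20.0], [302.0, 206.0, 20.0], [643.0, 306.0, 20.0], [695.0, 64.0, 20.0]] [[348.0, -63.0, 0.0], [299.0, 189.0, 0.0], [647.0, 291.0, 0.0], [700.0, 43.0, 0.0]]
```

View pics/z0.png

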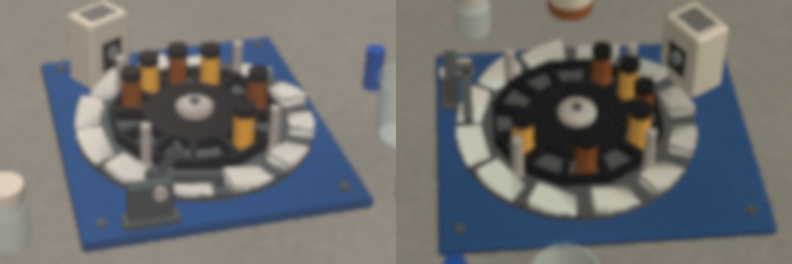

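```bash
python3 - <<'E'
from h import *
S=lambda x,y:(240+x/2.2,165+y/2.2); D=lambda x,y:(250+(x-396)/2.2,165+y/2.2)
for n,s,d in [("hub",S(195,104),D(577,112)),("post3",S(146,125),D(509,53)),("post0",S(275,107),D(518,140)),("post1",S(238,42),D(651,130)),("cornerA",S(42,65),None),("corner++",S(372,203),D(437,252)),("corner-+",S(268,38),D(775,230))]:
    if d: print(n,tri([ray("scene",s),ray("side",d)]).round(0), plane("scene",s,95).round(0),plane("side",d,95).round(0))
E
```

```text
hub [527.  91.  61.] [[577.  88.  95.]] [[524. 126.  95.]]
post3 [613.  33.  93.] [[616.  33.  95.]] [[613.  35.  95.]]
post0 [584. 176.  94.] [[586. 176.  95.]] [[583. 177.  95.]]
post1 [441. 147.  96.] [[441. 148.  95.]] [[441. 145.  95.]]
corner++ [659. 276.  16.] [[754. 248.  95.]] [[641. 339.  95.]]
corner-+ [299. 206.  18.] [[432. 186.  95.]] [[312. 272.  95.]]
```

```bash
python3 - <<'E'
from h import *
st=arm.read_state();M=R.from_quat(st["ee_rot"]).as_matrix();print(M.round(3))
print("bottle top",tri([ray("scene",(218,188)),ray("side",(329,126))]).round(0))
print("jar",tri([ray("scene",(242,248)),ray("side",(284,158))]).round(0))
print("beaker",tri([ray("scene",(424,198)),ray("side",(327,284))]).round(0))
c,s=np.cos(np.radians(11)),np.sin(np.radians(11))
C=np.array([527,90]);Rz=np.array([[c,-s],[s,c]])
print("pivot",C+Rz@[126,-75],"spur",C+Rz@[126,-49],"head",C+Rz@(175*np.array([np.cos(np.radians(210)),np.sin(np.radians(210))])))
yh=np.array([-s,c,0]);print("spin to +y deg",np.degrees(np.arctan2(yh@M[:,2],yh@M[:,1])))
t=np.array([560,90,260]);print("tool shift",M.T@(t-st["position"]))
E
```

```text
[[-0.001 -0.447 -0.895]
 [-0.002 -0.895  0.447]
 [-1.     0.002 -0.   ]]
bottle top [ 562. -174.  158.]
jar [ 685. -113.   77.]
beaker [516. 336.  93.]
pivot [664.99569977  40.41989466] spur [660.03466589  65.94220143] head [394.92582346 -24.81033007]
spin to +y deg 142.47602260278242
tool shift [ -28.97666416  294.02179294 -460.96320925]
```

Call:
drive_tool --pt "-2 8 -14 0" --pt "-2 16 -29 0" --pt "-2 16 -29 0" --pt "-2 16 -29 0" --pt "-2 16 -29 0" --pt "-2 16 -29 0" --pt "-2 16 -29 0" --pt "-2 16 -29 0" --pt "-2 16 -29 0" --pt "-2 16 -29 0" --grip 60

```text
clock: 0.98
position: [457.7, 298.2, 251.5]
ee_rot: [-0.688, 0.162, 0.688, 0.162]
contact_force: [0.3, 0.7, 0.4]
gripper_width: 59.9
```

Call:
drive_tool --pt "0 16 -29 0" --pt "0 16 -29 0" --pt "0 16 -29 0" --pt "0 16 -29 0" --pt "0 16 -29 0" --pt "0 16 -29 0" --pt "0 16 -29 0" --pt "0 16 -29 0" --pt "0 8 -15 0" --pt "0 0 0 -6"

```text
clock: 1.82
position: [618.6, 64.6, 250.5]
ee_rot: [-0.695, 0.127, 0.696, 0.127]
contact_force: [-0.8, 1.2, 0.2]
gripper_width: 59.7
```

Call:
drive_tool --pt "0 0 0 -6" --pt "0 0 0 -6" --pt "0 0 0 -6" --pt "0 0 0 -6" --pt "0 0 0 -6" --pt "0 0 0 -1.5" --pt "0 0 0 0" --pt "0 0 0 0"

```text
clock: 2.48
position: [617.2, 67.9, 251.3]
ee_rot: [-0.704, -0.067, 0.704, -0.067]
contact_force: [0.1, -0.7, 0.2]
gripper_width: 60.3
```

```bash
python3 - <<'E'
from h import *
import pickle
st=arm.read_state();pickle.dump(st,open("w1.pkl","wb"))
im=arm.get_image("wrist");cv2.imwrite("pics/w1.png",im[:,:,::-1])
M=R.from_quat(st["ee_rot"]).as_matrix();print(st["clock"],st["position"],M.round(3),st["joints"],st["gripper_width"])
E
```

```text
2.4833 [617.19281106  67.94342309 251.25290519] [[-0.     0.189 -0.982]
 [-0.    -0.982 -0.189]
 [-1.     0.     0.   ]] [ 3.69910018e-01  3.65618261e-01  2.92949484e-02 -4.64514809e-05
 -1.23488726e+00  1.39125770e+00] 60.25913600704492
```

View pics/w1.png

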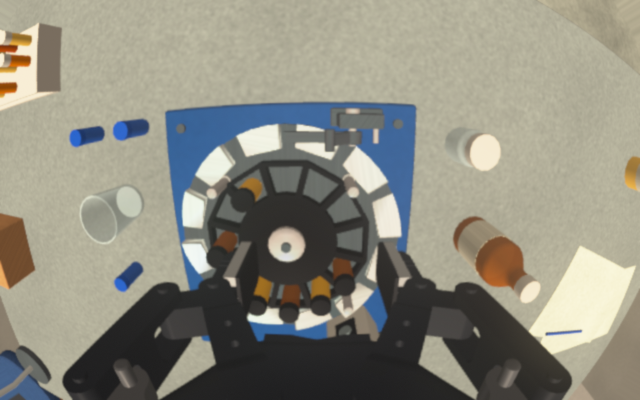

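Wrist view: dial at (287,244), pawl arm lying from (290,135) to the bracket at (357,120), spur bar around (329,140), post3 (352,186), post0 (212,192). The rack-like thing upper left and the blue cylinders are distractors; the only pawl is at (325,137). One close crop to confirm.

```bash
python3 - <<'E'
from h import *
import pickle
st=pickle.load(open("w1.pkl","rb"))
c,s=np.cos(np.radians(11)),np.sin(np.radians(11))
C=np.array([527,90]);Rz=np.array([[c,-s],[s,c]])
def pf(x,y,z): return [*(C+Rz@[126+x,-75+y]),64+z]
P={"pivot":pf(0,0,0),"spur-":pf(-11,26,31),"spur+":pf(11,26,31),"nose":pf(0,75,-22),"br1":pf(10,-33,8),"br2":pf(26,-33,8),"br3":pf(26,15,8),"br4":pf(10,15,8),"post3":[613,33,95],"post0":[584,176,94]}
im=cv2.imread("pics/w1.png")[95:205,190:420];im=cv2.resize(im,None,fx=3.4,fy=3.4,interpolation=2)
for k,v in P.items():
    p=proj("wrist",v,st)[0];print(k,p.round(1));q=((p-[190,95]+.5)*3.4).astype(int);cv2.circle(im,tuple(int(a) for a in q),3,(0,0,255),1)
cv2.imwrite("pics/w1c.png",im)
E
```

```text
pivot [349.7 137. ]
spur- [326.2 151. ]
spur+ [326.3 128.6]
nose [281.8 135.4]
br1 [381.7 128.9]
br2 [382.1 113.8]
br3 [336.3 112.8]
br4 [336.2 128.1]
post3 [349.2 192. ]
post0 [209.  193.3]
```

View pics/w1c.png

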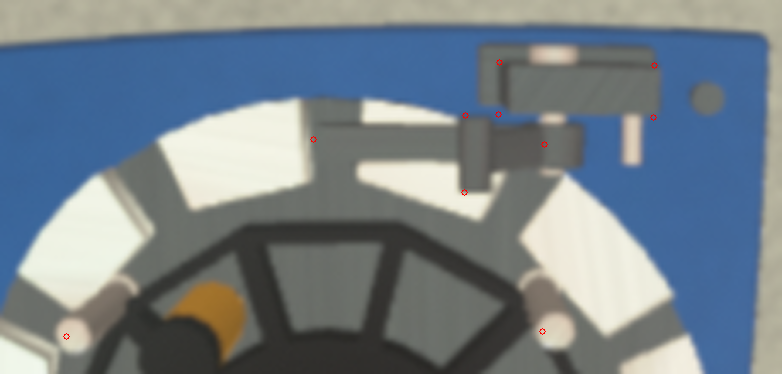

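Model overlay matches the real pawl to about 3 mm (spur bar seen at crop (474,153)). I'll put one finger, with the gripper open to 60 mm, on the nose side of the spur.

Call:
drive_tool --pt "0 9 -14 0" --pt "0 9 -14 0" --pt "0 9 -13 0" --pt "20 0 0 0" --pt "20 0 0 0" --pt "25 0 0 0" --pt "25 0 0 0" --pt "25 0 0 0" --pt "20 0 0 0" --pt "0 0 0 0"

```text
clock: 3.37
position: [659.6, 49.0, 110.9]
ee_rot: [-0.7, -0.067, 0.708, -0.067]
contact_force: [-0.8, -0.2, -1.6]
gripper_width: 60.1
```

Call:
drive_tool --pt "10 0 0 0" --pt "10 0 0 0" --pt "10 0 0 0" --pt "5 0 0 0" --pt "0 0 0 0" --pt "0 0 0 0"

```text
clock: 3.87
position: [663.0, 49.8, 81.4]
ee_rot: [0.704, 0.068, -0.704, 0.068]
contact_force: [0.3, -0.5, 0.9]
gripper_width: 59.9
```

```bash
python3 - <<'E'
from h import *
import pickle
st=arm.read_state()
a=arm.get_image("scene")[:,:,::-1][150:290,230:410];st2=arm.read_state();b=arm.get_image("wrist")[:,:,::-1]
cv2.imwrite("pics/s2.png",np.hstack([cv2.resize(a,(514,400),interpolation=2),cv2.resize(b[60:340,190:440],(286,400)),][:2]))
print(st["position"],st["contact_force"],st["gripper_width"])
E
```

```text
[663.04252863  49.78404565  81.39503062] [ 0.25892084 -0.49363622  0.91274055] 59.90209230567016
```

View pics/s2.png

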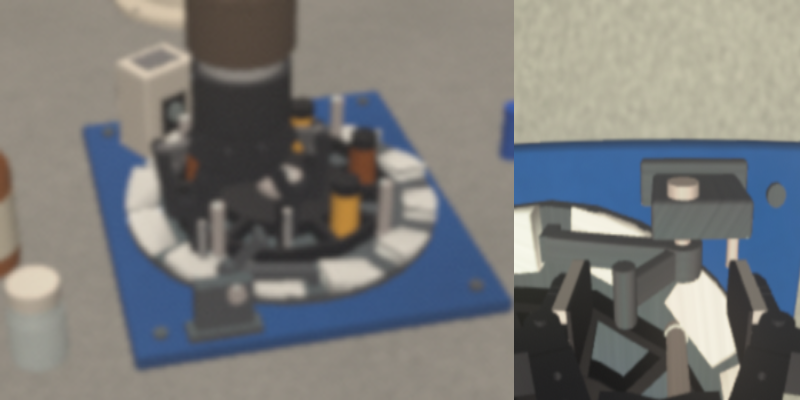

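A's pad (inset, (570,290)) stands left of the spur bar (625,290) with the bar between the fingers and clear of the posts. Push it.

Call:
drive_tool --pt "0 5 0 0" --pt "0 5 0 0" --pt "-2 5 0 0" --pt "-2 5 0 0" --pt "-2 5 0 0" --pt "-1 5 0 0" --pt "-1 5 0 0" --pt "0 5 0 0"

```text
clock: 4.63
position: [670.7, 9.8, 89.6]
ee_rot: [0.704, 0.068, -0.704, 0.068]
contact_force: [-0.6, 0.5, 0.6]
gripper_width: 59.9
```

```bash
python3 - <<'E'
from h import *
import pickle
st=arm.read_state()
a=arm.get_image("scene")[:,:,::-1][150:290,230:410];b=arm.get_image("wrist")[:,:,::-1]
cv2.imwrite("pics/s3.png",np.hstack([cv2.resize(a,(514,400),interpolation=2),cv2.resize(b[60:340,190:440],(286,400)),][:2]))
print(st["position"],st["contact_force"],st["gripper_width"])
E
```

```text
[670.7187748    9.79551171  89.57886777] [-0.56174166  0.48713512  0.55143365] 59.93852284163421
```

View pics/s3.png

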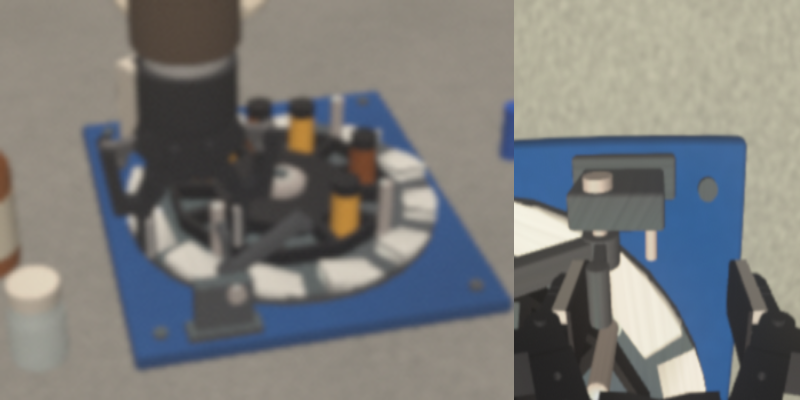

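The finger is in contact and the arm is lifted about 35–40° (scene inset (268,243)). Continue over the top.

Call:
drive_tool --pt "0 5 0 0" --pt "1 5 0 0" --pt "1 5 0 0" --pt "2 5 0 0" --pt "3 5 0 0" --pt "2 5 0 0" --pt "0 4 0 0"

```text
clock: 5.32
position: [676.7, -18.1, 81.8]
ee_rot: [0.705, 0.07, -0.703, 0.065]
contact_force: [-9.0, 26.5, 12.2]
gripper_width: 60.4
```

Call:
drive_tool --pt "-8 0 0 0" --pt "-15 0 0 0" --pt "-25 0 0 0" --pt "-30 0 0 0" --pt "-30 0 0 0" --pt "-30 0 0 0" --pt "0 0 0 0" --pt "0 0 0 0" --pt "0 0 0 0"

```text
clock: 6.07
position: [676.5, -23.1, 217.6]
ee_rot: [-0.703, -0.068, 0.704, -0.067]
contact_force: [-1.0, -0.0, -0.6]
gripper_width: 59.9
```

```bash
python3 - <<'E'
from h import *
import pickle
st=arm.read_state();pickle.dump(st,open("w4.pkl","wb"))
b=arm.get_image("wrist")[:,:,::-1];a=arm.get_image("scene")[:,:,::-1][150:290,230:410]
cv2.imwrite("pics/w4full.png",b);cv2.imwrite("pics/s4.png",np.hstack([cv2.resize(a,(386,300),interpolation=2),cv2.resize(b[60:340,130:510],(407,300))]))
print(st["clock"],st["position"],st["contact_force"])
E
```

```text
6.0667 [676.53396382 -23.13526708 217.58021187] [-0.96393534 -0.01291258 -0.57387949]
```

View pics/s4.png

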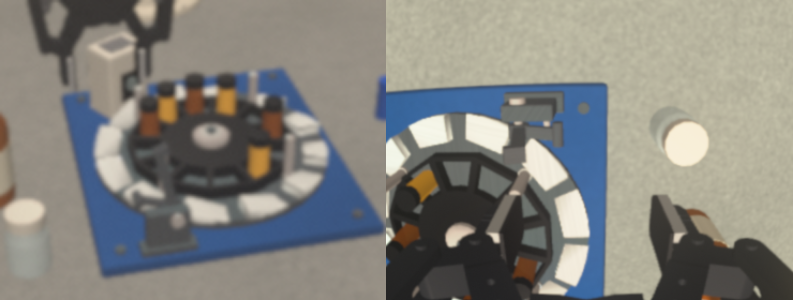

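The pawl stands thrown back (left inset (165,165); right inset the arm foreshortened at (515,145)), and the dial hasn't moved. Next, close the fingers and go behind post0, on its counter-clockwise side.

Call:
drive_tool --pt "0 -13 4 0" --pt "0 -28 9 0" --pt "0 -28 9 0" --pt "0 -28 9 0" --pt "0 -28 9 0" --pt "0 -28 9 0" --pt "0 -28 9 0" --pt "0 -28 9 0" --pt "0 -27 9 0" --pt "0 0 0 0" --grip 0

```text
clock: 7.0
position: [554.8, 198.0, 217.5]
ee_rot: [-0.703, -0.069, 0.704, -0.069]
contact_force: [0.7, 0.2, -0.1]
gripper_width: 0.1
```

Call:
drive_tool --pt "0 0 0 -7" --pt "0 0 0 -7" --pt "0 0 0 -7" --pt "0 0 0 -7" --pt "0 0 0 -7" --pt "0 0 0 -7" --pt "0 0 0 -7" --pt "0 0 0 -7" --pt "0 0 0 -7" --pt "0 0 0 0"

```text
clock: 7.83
position: [556.9, 194.1, 217.4]
ee_rot: [-0.564, -0.426, 0.565, -0.426]
contact_force: [1.0, 0.1, -0.6]
gripper_width: 0.1
```

```bash
python3 - <<'E'
from h import *
import pickle
st=arm.read_state();pickle.dump(st,open("w5.pkl","wb"))
b=arm.get_image("wrist")[:,:,::-1];cv2.imwrite("pics/w5.png",b)
a=arm.get_image("scene")[:,:,::-1];cv2.imwrite("pics/scene5.png",a)
M=R.from_quat(st["ee_rot"]).as_matrix()
print(st["clock"],st["position"],M.round(3),st["joints"].round(2),st["gripper_width"])
e=np.array([556.8,193.8,st["position"][2]])-st["position"];print(M.T@e)
print(proj("wrist",[[584,177,95],[613,33,95],[441,147,95]],st))
E
```

```text
7.8333 [556.93361047 194.1205083  217.38373913] [[-0.002  0.962 -0.274]
 [-0.001 -0.274 -0.962]
 [-1.    -0.001  0.001]] [ 0.61  0.34 -0.1  -0.   -1.13  2.25] 0.05067630906364365
[ 0.00051784 -0.04069378  0.34484936]
[[350.81867637 199.48426807]
 [406.00597256 313.04965741]
 [219.02628605 263.88408574]]
```

View pics/w5.png

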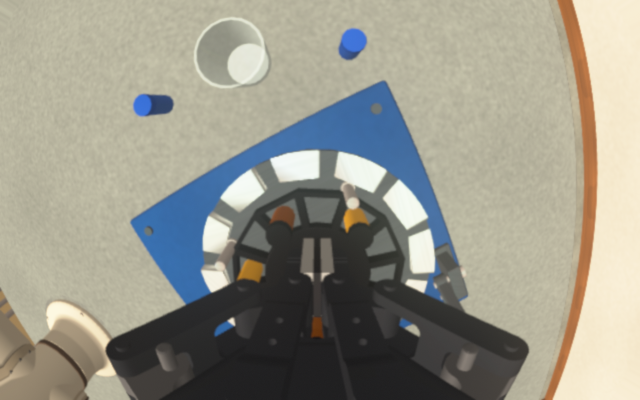

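Post0's top is at (352,203), within 3 px of prediction. The closed finger will come down on its counter-clockwise side, outside the vials. Descend.

Call:
drive_tool --pt "15 0 0 0" --pt "25 0 0 0" --pt "25 0 0 0" --pt "25 0 0 0" --pt "20 0 0 0" --pt "15 0 0 0" --pt "10 0 0 0" --pt "10 0 0 0" --pt "0 0 0 0" --pt "0 0 0 0"

```text
clock: 8.77
position: [557.6, 194.4, 73.4]
ee_rot: [-0.565, -0.425, 0.565, -0.425]
contact_force: [-0.2, 0.4, -0.6]
gripper_width: -0.2
```

Call:
drive_tool --pt "0 4 0 2.1" --pt "0 4 0 2.1" --pt "0 4 0 2.1" --pt "0 4 0 2.1" --pt "0 4 0 2.1" --pt "0 4 0 2.1"

```text
clock: 9.27
position: [580.2, 186.3, 74.8]
ee_rot: [0.609, 0.36, -0.608, 0.36]
contact_force: [-2.2, 1.6, 0.8]
gripper_width: -0.1
```

```bash
python3 - <<'E'
from h import *
st=arm.read_state();p=st["position"]-[527,90,0]
print(p,np.hypot(*p[:2]),np.degrees(np.arctan2(p[1],p[0])),st["contact_force"],st["clock"])
a=arm.get_image("scene")[:,:,::-1][150:290,230:410];s=arm.get_image("side")[:,:,::-1];b=arm.get_image("wrist")[:,:,::-1]
cv2.imwrite("pics/side6.png",s);cv2.imwrite("pics/s6.png",np.vstack([np.hstack([cv2.resize(a,(386,300),interpolation=2),cv2.resize(b[90:370,130:510],(407,300))]),cv2.resize(s[150:290,240:610],(793,300))]))
E
```

```text
[53.19137898 96.34986318 74.83285414] 110.05734384113376 61.09845177284228 [-2.21189533  1.63480331  0.79045337] 9.2667
```

View pics/s6.png

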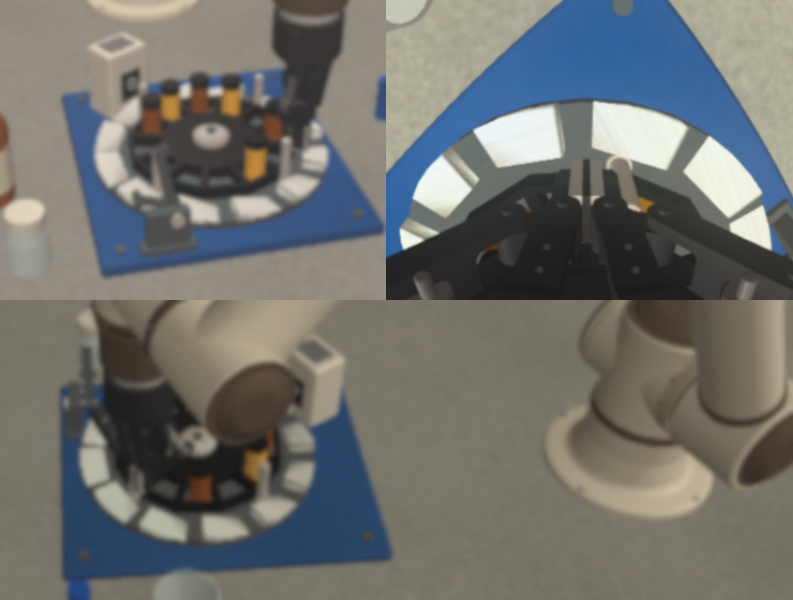

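Finger is in contact with post0 (2.7 N, opposing the motion). I'll measure dial rotation by correlating the tooth ring between views.

```bash
cat > ang.py <<'E'
from h import *
def unwrap(n,im,a,z=52):
    r=np.arange(116,137,2.)
    A,Rr=np.meshgrid(np.radians(a),r)
    P=np.c_[527+(Rr*np.cos(A)).ravel(),90+(Rr*np.sin(A)).ravel(),np.full(A.size,z)]
    p=proj(n,P).astype(np.float32)
    g=cv2.cvtColor(im,cv2.COLOR_BGR2GRAY)
    return cv2.remap(g,p[:,0].reshape(A.shape),p[:,1].reshape(A.shape),1).astype(float)
def shift(n,ref,cur,a0,a1,lo=-45,hi=6):
    a=np.arange(a0,a1,.5);c=unwrap(n,cur,a);best=[]
    for s in np.arange(lo,hi,.5):
        q=unwrap(n,ref,a-s);best.append((np.corrcoef(c.ravel(),q.ravel())[0,1],s))
    return sorted(best)[::-1][:6]
E
python3 - <<'E'
from ang import *
s0,s6=cv2.imread("pics/side0.png"),cv2.imread("pics/side6.png")
print(shift("side",s0,s6,90,165));print(shift("side",s0,s6,90,130))
E
```

```text
[(np.float64(0.9967295125136179), np.float64(-5.5)), (np.float64(0.9960236480222698), np.float64(-5.0)), (np.float64(0.9815175999055544), np.float64(-6.0)), (np.float64(0.9785835263332364), np.float64(-4.5)), (np.float64(0.9568032086094154), np.float64(-34.5)), (np.float64(0.9521731383532736), np.float64(-35.0))]
[(np.float64(0.9964406312396935), np.float64(-5.0)), (np.float64(0.995949548920528), np.float64(-5.5)), (np.float64(0.9781510613517395), np.float64(-4.5)), (np.float64(0.9778533421445075), np.float64(-6.0)), (np.float64(0.9659600060543485), np.float64(-34.0)), (np.float64(0.9608916268589408), np.float64(-33.5))]
```

Call:
drive_tool --pt "0 4 0 2.1" --pt "0 4 0 2.1" --pt "0 4 0 2.1" --pt "0 4 0 2.1" --pt "0 4 0 2.1" --pt "0 4 0 2.1" --pt "0 4 0 2.1" --pt "0 4 0 2.1" --pt "0 0 0 0"

```text
clock: 10.17
position: [606.2, 167.0, 74.2]
ee_rot: [0.655, 0.268, -0.654, 0.268]
contact_force: [0.1, -0.5, 0.4]
gripper_width: 0.1
```

```bash
cat > m.py <<'E'
from ang import *
st=arm.read_state();p=st["position"]-[527,90,0]
print(p,np.hypot(*p[:2]),np.degrees(np.arctan2(p[1],p[0])),st["contact_force"],st["clock"])
s0=cv2.imread("pics/side0.png");s=np.ascontiguousarray(arm.get_image("side")[:,:,::-1])
for a in((90,165),(90,130)):print([(round(x,3),float(y)) for x,y in shift("side",s0,s,*a)])
E
python3 m.py
```

```text
[79.1936976  77.04159622 74.17183709] 110.48551618593031 44.21081514216805 [ 0.12005043 -0.5198602   0.42591679] 10.1667
[(np.float64(0.982), -21.0), (np.float64(0.976), -21.5), (np.float64(0.975), -20.5), (np.float64(0.957), -22.0), (np.float64(0.955), -20.0), (np.float64(0.926), -22.5)]
[(np.float64(0.982), -21.0), (np.float64(0.98), -20.5), (np.float64(0.97), -21.5), (np.float64(0.966), -20.0), (np.float64(0.944), -22.0), (np.float64(0.939), -19.5)]
```

Call:
drive_tool --pt "0 4 0 2.1" --pt "0 4 0 2.1" --pt "0 4 0 2.1" --pt "0 1 0 0.5" --pt "0 0 0 0" --pt "0 0 0 0"

```text
clock: 10.72
position: [614.4, 157.6, 73.6]
ee_rot: [0.669, 0.229, -0.669, 0.229]
contact_force: [-0.3, 0.8, 0.8]
gripper_width: 0.3
```

```bash
python3 m.py; python3 - <<'E'
from ang import *
st=arm.read_state();print(R.from_quat(st["ee_rot"]).as_matrix().round(3))
E
```

```text
[87.42680412 67.5992846  73.63933258] 110.51293751094185 37.71155633599043 [-0.3115648   0.76983515  0.79014713] 10.7167
[(np.float64(0.998), 2.0), (np.float64(0.994), 1.5), (np.float64(0.984), 2.5), (np.float64(0.972), 1.0), (np.float64(0.966), -27.0), (np.float64(0.964), -27.5)]
[(np.float64(0.997), 2.0), (np.float64(0.995), 1.5), (np.float64(0.983), 2.5), (np.float64(0.976), -27.0), (np.float64(0.976), 1.0), (np.float64(0.973), -26.5)]
[[ 0.001  0.614 -0.79 ]
 [ 0.    -0.79  -0.614]
 [-1.     0.    -0.001]]
```

Tooth phase +1.85° modulo 30° gives −28.15° (−0.491 rad), in line with the finger travel. One degree more centres it in the drop range. Then back off and lift.

Call:
drive_tool --pt "0 2 0 1" --pt "0 0 0 0" --pt "0 0 0 0" --pt "0 -4 0 0" --pt "0 -6 0 0" --pt "-20 0 0 0" --pt "-30 0 0 0" --pt "-30 0 0 0" --pt "-30 0 0 0" --pt "-25 0 0 0"

```text
clock: 11.6
position: [609.3, 163.8, 210.4]
ee_rot: [0.671, 0.223, -0.671, 0.223]
contact_force: [-0.2, -0.1, -0.3]
gripper_width: 0.1
```

```bash
python3 m.py; python3 - <<'E'
from ang import *
st=arm.read_state();M=R.from_quat(st["ee_rot"]).as_matrix();print(M.round(3),st["joints"].round(2))
yh=np.array([-np.sin(np.radians(11)),np.cos(np.radians(11)),0])
print("spin to y=-yh",np.degrees(np.arctan2(-yh@M[:,2],-yh@M[:,1])))
c,s=np.cos(np.radians(11)),np.sin(np.radians(11))
for x,y in((0,-60),(0,-50)):
  t=np.array([527,90])+np.array([[c,-s],[s,c]])@[126+x,-75+y];d=np.r_[t,200]-st["position"];print(t,M.T@d)
E
```

```text
[ 82.29981738  73.82611821 210.35695417] 110.56019025787094 41.89333286807351 [-0.20448215 -0.12690323 -0.34256178] 11.6
[(np.float64(0.997), 1.0), (np.float64(0.994), 0.5), (np.float64(0.983), 1.5), (np.float64(0.972), 0.0), (np.float64(0.961), -28.0), (np.float64(0.959), -28.5)]
[(np.float64(0.997), 1.0), (np.float64(0.995), 0.5), (np.float64(0.981), 1.5), (np.float64(0.976), 0.0), (np.float64(0.973), -28.0), (np.float64(0.971), -27.5)]
[[ 0.011  0.6   -0.8  ]
 [ 0.003 -0.8   -0.6  ]
 [-1.     0.004 -0.01 ]] [ 0.52  0.4  -0.    0.   -1.15  1.69]
spin to y=-yh 25.865199387643766
[676.44423949 -18.47773635] [ 16.48351843 184.96649483  58.43309869]
[674.53614954  -8.66146451] [ 16.48954036 175.96826726  54.07054619]
```

Dial now −29.15° (−0.509 rad) from start, so the joint is about −0.51 to −0.46. Go behind the upright pawl and push it over.

Call:
drive_tool --pt "0 0 0 6.5" --pt "0 0 0 6.5" --pt "0 0 0 6.5" --pt "0 0 0 6.4" --pt "0 20 -4 0" --pt "0 30 -5 0" --pt "0 33 -6 0" --pt "0 33 -6 0" --pt "0 33 -5 0" --pt "0 33 -5 0"

```text
clock: 12.48
position: [674.1, -10.4, 207.6]
ee_rot: [-0.703, -0.067, 0.704, -0.067]
contact_force: [0.5, 0.1, -0.4]
gripper_width: 0.0
```

Call:
drive_tool --pt "15 0 0 0" --pt "20 0 0 0" --pt "20 0 0 0" --pt "20 0 0 0" --pt "14 0 0 0" --pt "5 0 0 0" --pt "0 0 0 0"

```text
clock: 13.07
position: [673.0, -9.2, 112.2]
ee_rot: [-0.702, -0.067, 0.705, -0.067]
contact_force: [-0.3, -0.4, 0.1]
gripper_width: -0.1
```

```bash
python3 - <<'E'
from h import *
st=arm.read_state();M=R.from_quat(st["ee_rot"]).as_matrix()
c,s=np.cos(np.radians(11)),np.sin(np.radians(11))
p=st["position"]-[665,40.4,64];print("pivot frame",c*p[0]+s*p[1],-s*p[0]+c*p[1],p[2],M.round(3)[:,1],st["contact_force"],st["clock"])
a=arm.get_image("scene")[:,:,::-1][150:290,230:410];b=arm.get_image("wrist")[:,:,::-1]
cv2.imwrite("pics/s7.png",np.hstack([cv2.resize(a,(386,300),interpolation=2),cv2.resize(b[60:340,130:510],(407,300))]))
E
```

```text
pivot frame -1.6376086249841713 -50.20284904615421 48.15616609505777 [ 0.189 -0.982  0.   ] [-0.3427478  -0.37041953  0.1388115 ] 13.0667
```

View pics/s7.png

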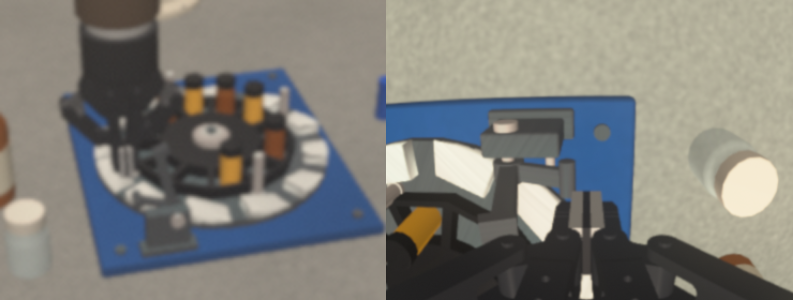

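Fingers stand just behind the upright pawl arm (inset: fingers (587,205), arm (505,205)), and the dial has advanced one notch back. Raise 6 mm and push it over.

Call:
drive_tool --pt "-6 -4 0 0" --pt "0 -6 0 0" --pt "0 -6 0 0" --pt "0 -6 0 0" --pt "0 -6 0 0" --pt "0 -6 0 0" --pt "0 -6 0 0" --pt "0 -6 0 0" --pt "0 -6 0 0" --pt "0 -6 0 0"

```text
clock: 14.0
position: [663.2, 48.5, 120.2]
ee_rot: [-0.704, -0.067, 0.704, -0.067]
contact_force: [0.5, 0.4, -0.9]
gripper_width: 0.2
```

Call:
drive_tool --pt "0 -6 0 0" --pt "0 -6 0 0" --pt "0 0 0 0" --pt "0 0 0 0" --pt "-20 0 0 0" --pt "-30 0 0 0" --pt "-30 0 0 0" --pt "-20 0 0 0" --pt "0 0 0 0" --pt "0 0 0 0"

```text
clock: 14.83
position: [661.7, 59.5, 222.0]
ee_rot: [0.705, 0.067, -0.703, 0.067]
contact_force: [-0.8, -0.5, -0.8]
gripper_width: -0.1
```

```bash
python3 m.py; python3 - <<'E'
from h import *
st=arm.read_state()
a=arm.get_image("scene")[:,:,::-1];cv2.imwrite("pics/scene8.png",a);a=a[150:290,230:410];b=arm.get_image("wrist")[:,:,::-1]
cv2.imwrite("pics/s8.png",np.hstack([cv2.resize(a,(386,300),interpolation=2),cv2.resize(b[60:340,130:510],(407,300))]))
E
```

```text
[134.65818773 -30.54575565 221.97015144] 138.07921896578705 -12.780644604253864 [-0.80491498 -0.51567552 -0.77771105] 14.8333
[(np.float64(0.997), 1.0), (np.float64(0.994), 0.5), (np.float64(0.983), 1.5), (np.float64(0.973), 0.0), (np.float64(0.961), -28.0), (np.float64(0.959), -28.5)]
[(np.float64(0.997), 1.0), (np.float64(0.995), 0.5), (np.float64(0.981), 1.5), (np.float64(0.976), 0.0), (np.float64(0.974), -28.0), (np.float64(0.97), -27.5)]
```

View pics/s8.png

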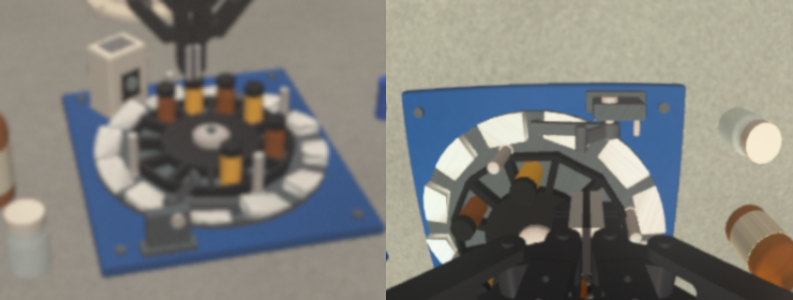

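The pawl lies down again (right inset: arm from (540,130) to (600,135)). The last picture is used up, so I'll check numerically that its spur and arm image sits where it did when first seated.

```bash
python3 - <<'E'
from h import *
a=cv2.imread("pics/scene0.png",0).astype(np.float32);b=cv2.imread("pics/scene8.png",0).astype(np.float32)
c,s=np.cos(np.radians(11)),np.sin(np.radians(11))
def pf(x,y,z,t=0):
    y,z=y*np.cos(t)-z*np.sin(t),y*np.sin(t)+z*np.cos(t)
    q=np.array([527,90])+np.array([[c,-s],[s,c]])@[126+x,-75+y];return proj("scene",[*q,64+z])[0]
for n,y,z in(("spur",26,31),("mid",45,0),("nose",72,-12)):
    p=pf(0,y,z);print(n,p.round(1),"move per .15rad",(pf(0,y,z,.15)-p).round(1))
    x0,y0=np.round(p).astype(int)
    for w in(5,7):
        T=a[y0-w:y0+w+1,x0-w:x0+w+1];S=b[y0-w-6:y0+w+7,x0-w-6:x0+w+7]
        k=6
        T,S=[cv2.resize(i,None,fx=k,fy=k,interpolation=2) for i in(T,S)]
        m=cv2.matchTemplate(S,T,cv2.TM_CCOEFF_NORMED);_,v,_,l=cv2.minMaxLoc(m);print(w,round(v,3),np.array(l)/k-6)
E
```

```text
spur [321.  232.6] move per .15rad [-2.1 -1. ]
5 0.994 [0.16666667 0.        ]
7 0.994 [0.16666667 0.        ]
mid [328.9 242.4] move per .15rad [-0.2 -2.3]
5 0.989 [0. 0.]
7 0.994 [0.66666667 0.16666667]
nose [340.  244.9] move per .15rad [ 0.5 -3.8]
5 0.992 [0.5 0. ]
7 0.986 [ 0.33333333 -0.16666667]
```

```bash
python3 -c "
from bench import arm
print(arm.read_state()['joint_vel'].round(3));print(arm.job_done())"
```

```text
[ 0.002  0.009 -0.001  0.003  0.     0.001]
the job is handed in; nothing more can be done
None
```

The job is done and handed in at about 15 s. I flipped the pawl back by its spur with one finger, pushed the carousel back by post0, and tipped the pawl down again from behind.

What the last checks showed:
- **Carousel:** it turned −29.15° (−0.509 rad) by the tooth ring, so the joint should be about −0.51 to −0.46, inside the allowed −0.58 to −0.40. It did not move when the pawl dropped.
- **Pawl:** its image in the scene camera lies within 0.2 px vertically of where it sat when first seated. Riding on a tooth would have moved the nose about 4 px, so it is fully in the notch.
- **Vials and bystanders:** the vials I could see stand upright, and the jar and bottle look unmoved. I did not measure the vials or the bystanders numerically. The beaker, on the far side from the pawl, was last seen before the carousel push.
- **Arm:** the tool is clear at z = 222 mm.

Two things did not go quite to plan:
- **Force at the spur:** the finger briefly pressed with about 29 N when the pawl reached its back stop.
- **Mid-push angle reading:** image and finger travel differed by about 1° at one point. They agreed within 0.5° at the next reading.

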